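Tilt the engraver's cradle and pin it

ROBOT

A 6-joint arm with a two-finger parallel gripper is mounted at the origin on the work surface. World frame = base frame: x ahead of the robot, y to its left, z up, the work surface at z = 0. Lengths are in m, angles in rad, forces in N, time in s.
With the tool pointing down it reaches from about 0.35 to 0.85 m from the base axis. Payload 8.1 kg.
Tool frame: the origin (TCP) lies midway between the tips of the shut fingers; the grasp point (between the pads) lies 19 mm behind it (robot.grip_point_offset is the distance from the TCP to the grasp point, in m); z points along the fingers, y is the line along which they close (so a half turn about z gives the same grasp; the last joint's range is limited). The gripper opens to 93 mm and grips with 3 to 60 N. Pads are 15 mm wide; open, the fingers measure 128 mm over their backs; the gripper's body (75 mm by 188 mm) begins 65 mm behind the grasp point.
Start: joints at [-1.209, 0.13, 1.488, -0, 1.523, -0.085], TCP at [0.259, -0.541, 0.219] pointing down, gripper open.
Joint ranges: [-2.96, 2.96], [-0.89, 2.26], [0.02, 2.5], [-1.34, 4.48], [0, 2.73], [-2.66, 2.66]. Speed limits (rad/s): [2.39, 2.39, 2.79, 3.14, 3.14, 3.14].

INTERFACE

Orientations are given as a rotation vector (axis times angle).
In Python, from plant import robot, read_camera, job gives the robot as it stands.
- The arm moves only by the shell command python3 -m inch 'ROWS' [FORCE]. ROWS is JSON, one flat list of numbers, 5 for each row, row after row: the shift along the world's x, y, z in mm, then the turn about the world's z in degrees, then the opening in per cent of the stroke, from 0 (shut) to 100 (fully open). In form: [dx, dy, dz, yaw, hand, dx, dy, dz, yaw, hand, ...]. A call has 1 to 10 rows; each row is the pose to reach, as a shift and turn from the pose commanded when the call began; what a row does not reach only later rows make up. A row lasts 1/12 s, in which the tool goes at most 41.7 mm and 7.16 degrees, less where a joint would pass 70% of its speed; a pose out of reach is approached as far as the arm can. A call with a gripper value outside its range is refused whole. The fingers move at their own pace and stop on an object; FORCE is the grip in N (left out, the last holds). Time passes only in rows, so rows that repeat a pose let the fingers close. It gives the time, the measured TCP pose, the force, the opening and the grip force at its end, in the units of the state.
- robot.read_state(): the state, without advancing time (a new reading comes with each control period).
- read_camera(name): name is "scene" or "top"; returns a dict with "image" (420x560x3 uint8, blue, green, red), "K" (3x3 intrinsics, pixels), "D" ([k1, k2, p1, p2, k3] as OpenCV has them; the pictures are not rectified), "extrinsics" (4x4, takes a point from world to camera coordinates). Camera axes: x right, y down, z forward; pixel columns grow to the right and rows downward; lengths in m; the calibration is good to about 2 mm. A picture is of the moment at which its call begins. There is no depth.
- job.close_job(): hands the job in; it is judged then, once.
The state is a dict: "t": time; "q": joint angles; "dq": joint speeds; "joint_torque": joint torques, N m; "tool_pos": TCP position; "orientation": TCP orientation; "force": force on the tool from outside, world axes, zero at the start; "wrist_torque": the same for the moment, N m; "opening": finger opening in m; "gripper_force": force on a finger pad.
Only numpy, scipy, OpenCV 4.12 (cv2) and the standard library are available. Lean on these libraries where they do the work, as an engineer would, in place of code of your own. Each camera call takes 0.05 s, during which the arm holds its last target. There are 200 camera calls.

TASK

Swing the engraver's tilting cradle down by its handle bar until it rests against its stop, so that the copper plate slopes towards the robot. Then take the locking pin with the thick cylindrical grip out of the wooden rack, drop it fully home through the cradle's steel tongue into the post under it, and let go.

Things in the scene. Friction and masses are not known exactly. Their poses are not given: they have to be found in the camera images.
- cradle (a joint): Tilt of the cradle: wooden board 170 x 165 mm with a copper plate, on a level shaft 150 mm above the table between two grey cheeks. 0 rad = level; grows as the handle bar on the robot's side goes down. Starts between -0.25 and 0.15, hard stop at 0.70. About 3 N at the bar turns it; it stays where left. On the shaft's left end a steel tongue with a hole swings over a fixed post.
- bar_mid (a point): Middle of the cradle's handle bar: round, level, 14 mm thick, 120 mm long, 50 mm free between it and the board; pinch it across from above. Turns with the cradle; y axis along the bar, parallel to the shaft. At tilt q it is 150 cos q + 45 sin q mm level from the shaft axis on the robot's side, and 45 cos q - 150 sin q mm above the axis (minus: below).
- post_hole (a point): Mouth centre of the 24 mm hole in the top of the fixed steel post (50 x 50 mm, 200 mm high) left of the cradle. x axis level, from bar side to far side; y along the shaft; z up. Shaft axis 50 mm below it; bar's middle 148 mm along -y. At the stop the cradle's tongue (10 mm thick) lies level with its 26 mm hole right above, tongue top 20 mm above this point; pin goes through both.
- pin_grip (a point): Centre of the locking pin's grip, an upright steel cylinder 26 mm thick, 18 mm up and 22 mm down to a 36 mm flange (6 mm), then 55 mm shank: 20 mm thick, tapered to a 10 mm tip. Stands in a wooden rack 60 mm high, in a row with a ball-headed and a thin pin, 62 mm apart along this point's y: close fingers along its x. z up the pin. Home: flange on the tongue, point 48 mm above post_hole.
Not all that is in view belongs to the job. What is shaped like the part that bears pin_grip but blue or red is not meant.

How it is judged:
By the outcome, as a careful person would: the job done as asked, in the order asked, and still so for the second after the job is handed in, with the robot touching nothing.
It also fails if it takes over 58 s, if anything falls off the work surface, if the arm or the gripper's body presses on something with over 40 N, if the wrist force passes 120 N, or if a joint passes its speed limit or range.

## Working session

There is one attempt and no reset: what is moved stays moved. The work goes in short steps, Python scripts to look and compute and a shell command to move; the robot and the scene stay as the last step left them, time stands still between calls to the robot, and variables do not carry over. Pictures are saved under pics/ and viewed, at most 10 in all, crops included, and the job is handed in when it is done.

```bash
mkdir -p pics; cat > h.py <<'E'
import numpy as np, cv2
from plant import robot, read_camera, job
def ray(c,uv):
    p=cv2.undistortPoints(np.array([[uv]],float),c["K"],np.array(c["D"],float))[0,0]
    E=np.array(c["extrinsics"]);R,t=E[:3,:3],E[:3,3]
    return -R.T@t, R.T@np.array([p[0],p[1],1.])
def onz(c,uv,z):
    o,d=ray(c,uv); return o+d*(z-o[2])/d[2]
def two(c1,u1,c2,u2):
    o1,d1=ray(c1,u1);o2,d2=ray(c2,u2)
    s=np.linalg.lstsq(np.c_[d1,-d2],o2-o1,rcond=None)[0]
    a,b=o1+d1*s[0],o2+d2*s[1]; return (a+b)/2,np.linalg.norm(a-b)
def proj(c,P):
    E=np.array(c["extrinsics"]);return cv2.projectPoints(np.array(P,float).reshape(-1,3),cv2.Rodrigues(E[:3,:3])[0],E[:3,3],c["K"],np.array(c["D"],float))[0][:,0]
E
python3 - <<'E'
from h import *
import pickle
for n in("scene","top"):
    c=read_camera(n);pickle.dump(c,open(n+".pkl","wb"));cv2.imwrite(f"pics/{n}0.png",c["image"])
    E=c["extrinsics"];print(n,-E[:3,:3].T@E[:3,3])
E
```

```text
scene [0.91619408 0.64067223 0.61379132]
top [0.46463635 0.1376662  1.08639002]
```

View pics/scene0.png

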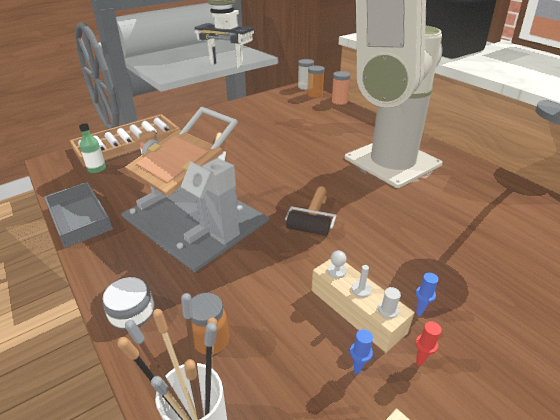

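View pics/top0.png

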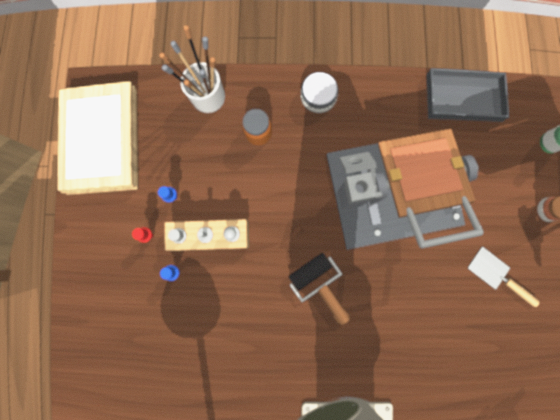

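Scene picture: the rack holds the ball pin (338,260), thin pin (364,278) and thick cylinder (391,300). Blue decoys are at (428,288) and (362,347), the red one at (430,337). In the top picture the rack pins are at (176,235) thick, (204,235) thin and (231,235) ball, blue at (167,194) and (169,273), red at (141,235). The post is at about (363,187) and the bar runs from (420,243) to (481,233). I choose the thick steel one: scene (391,300), top (176,235).

```bash
python3 - <<'E'
from h import *
import pickle
s,t=[pickle.load(open(n+".pkl","rb")) for n in("scene","top")]
f=lambda im,x,y,w,h,k:cv2.resize(im[y:y+h,x:x+w],None,fx=k,fy=k,interpolation=cv2.INTER_CUBIC)
a=f(t["image"],330,125,160,130,4.0)[:, :]  # 640x520
a=cv2.resize(a,(480,390))  # x3
b=f(s["image"],300,240,150,130,2.1)
c=f(t["image"],125,180,130,105,2.4)
o=np.zeros((600,800,3),np.uint8);o[:390,:480]=a;o[:b.shape[0],482:482+b.shape[1]]=b;o[300:300+c.shape[0],482:482+c.shape[1]]=c
d=f(s["image"],120,100,150,100,2.0);o[395:595,:300]=d
cv2.imwrite("pics/crop1.png",o)
E
```

```text
(no output)
```

View pics/crop1.png

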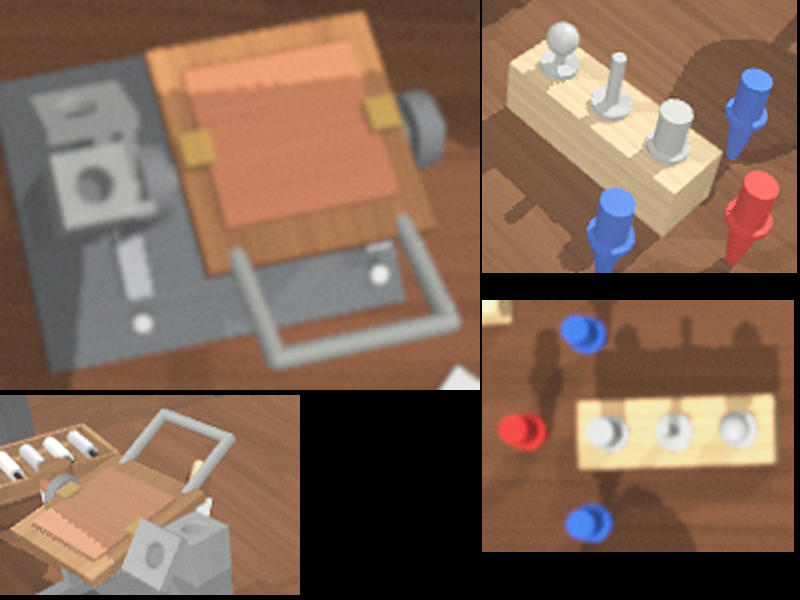

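Crop: the thick steel cylinder sits at the rack's end beside the red decoy, at scene (391,301), with its flange at top (177.5,235.4). The post hole mouth is at top (361.7,186.7). The bar ends are at top (423,243) and (481,232), and at scene (236,121) and (202,109).

```bash
python3 - <<'E'
from h import *
import pickle
from scipy.spatial.transform import Rotation as R
s,t=[pickle.load(open(n+".pkl","rb")) for n in("scene","top")]
H=onz(t,(361.7,186.7),.2);print("hole",H)
A,e1=two(t,(423,243.3),s,(236,121.5));B,e2=two(t,(480.7,231.7),s,(202.5,109));print("bar",A,e1,B,e2)
d=(A-B)/np.linalg.norm(A-B);print("yaw bar",np.degrees(np.arctan2(d[1],d[0])))
# rack outline + yaw
hsv=cv2.cvtColor(t["image"],cv2.COLOR_BGR2HSV)
roi=np.zeros(hsv.shape[:2],np.uint8);roi[210:260,155:255]=255
m=((hsv[...,2]>150)&(roi>0)).astype(np.uint8)
cs=max(cv2.findContours(m,0,2)[0],key=cv2.contourArea)
bx=cv2.boxPoints(cv2.minAreaRect(cs));print([onz(t,p,.06).round(4) for p in bx])
print("flange",onz(t,(177.5,235.4),.066),"griptop",onz(t,(173.3,235),.106))
print("two",two(t,(175,235),s,(391,301)))
print("others flange thin/ball",onz(t,(673.-482,0),.066)*0, onz(t,((673-482)/2.4+125,(433-300)/2.4+180),.066),onz(t,((737-482)/2.4+125,(433-300)/2.4+180),.066))
u=np.array([np.sin(0),0])
y=d[:2]; x=np.array([y[1],-y[0]])
M=H[:2]-.148*y;print("bar line mid via hole",M,"rel", ((A+B)/2)[:2]-M,"x axis",x)
D=((A+B)/2)[:2]-M; r=-D@x; z=(A[2]+B[2])/2-.15;print("r,z",r,z,"q",np.arctan2(.045*r-.15*z,.15*r+.045*z),"along y err",D@y)
st=robot.read_state();print(st["tool_pos"],R.from_rotvec(st["orientation"]).as_matrix().round(3),st["opening"],robot.grip_point_offset)
E
```

```text
hole [5.99639902e-01 5.48952687e-05 2.00000000e-01]
bar [ 0.48509629 -0.11474715  0.22553741] 0.004614037034391861 [ 0.51019383 -0.23387761  0.22499537] 0.0010342590322084423
yaw bar 101.89669334144746
[array([0.5343, 0.4427, 0.06  ]), array([0.544, 0.243, 0.06 ]), array([0.4743, 0.2391, 0.06  ]), array([0.4637, 0.4377, 0.06  ])]
flange [0.50136475 0.40224163 0.066     ] griptop [0.50063582 0.40141047 0.106     ]
two (array([0.50210561, 0.40207599, 0.08591271]), np.float64(0.0020524943089367427))
others flange thin/ball [0. 0. 0.] [0.50245858 0.33894039 0.066     ] [0.50350059 0.27733053 0.066     ]
bar line mid via hole [ 0.63014946 -0.14476476] rel [-0.1325044  -0.02954762] x axis [0.97851119 0.20614567]
r,z 0.13574815107555688 0.07526638938224114 q -0.21480116189948645 along y err -0.001597468431935897
[ 0.25908394 -0.54061067  0.21768796] [[ 0.902  0.432 -0.001]
 [ 0.432 -0.902  0.002]
 [ 0.    -0.002 -1.   ]] 0.09314864401503177 0.0188
```

```bash
python3 -m inch '[0,0,60,15,45, 0,0,100,20,45, 60,95,100,40,45, 120,180,100,60,45, 160,250,100,76,45, 200,300,100,76,45, 238,366,100,76,45, 238,366,100,76,45, 238,366,100,76,45, 238,366,100,76,45]'
```

```text
t: 0.93
tool_pos: [0.4413, -0.2603, 0.3163]
orientation: [-2.07, -2.363, 0.0]
force: [0.9, -0.3, -0.1]
opening: 0.0421
gripper_force: 0.0
```

```bash
python3 -m inch '[0,0,0,0,45, 0,0,0,0,45, 0,0,0,0,45]'; cat >> h.py <<'E'
def yawy():
    from scipy.spatial.transform import Rotation as R
    st=robot.read_state();m=R.from_rotvec(st["orientation"]).as_matrix();return np.degrees(np.arctan2(m[1,1],m[0,1])),np.array(st["tool_pos"])
E
python3 -c "
from h import *
print(yawy())"
```

```text
t: 1.18
tool_pos: [0.4406, -0.2624, 0.3162]
orientation: [-2.078, -2.356, 0.001]
force: [1.0, -0.7, -0.2]
opening: 0.0418
gripper_force: 0.0
(np.float64(7.180157685174013), array([ 0.44057268, -0.26240243,  0.31622044]))
```

```bash
python3 -m inch '[19,29,0,4.7,45, 38,59,0,4.7,45, 57,88,0,4.7,45, 57,88,0,4.7,45, 57,88,-30,4.7,45, 57,88,-50,4.7,45, 57,88,-50,4.7,45, 57,88,-50,4.7,45]'; python3 - <<'E'
from h import *
print(yawy())
s=read_camera("scene");t=read_camera("top")
f=lambda im,x,y,w,h,k:cv2.resize(im[y:y+h,x:x+w],None,fx=k,fy=k)
o=np.zeros((390,800,3),np.uint8)
o[:,:400]=f(s["image"],130,60,160,156,2.5);o[:,400:]=f(t["image"],340,110,160,156,2.5)
cv2.imwrite("pics/p4.png",o)
E
```

```text
t: 1.85
tool_pos: [0.4964, -0.1755, 0.2654]
orientation: [-1.981, -2.435, 0.002]
force: [0.5, -0.8, 0.7]
opening: 0.0421
gripper_force: 0.0
(np.float64(11.742799822997581), array([ 0.49635491, -0.17551676,  0.26540472]))
```

View pics/p4.png

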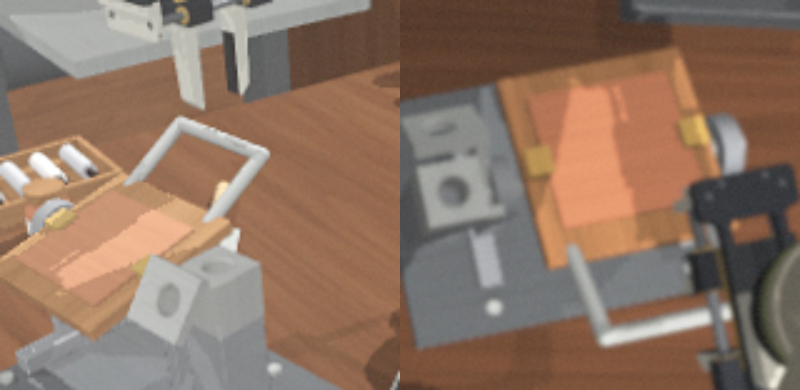

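The fingers hang above the bar and straddle it: bar crop (225,135), fingers (190,100) and (240,90). Next I descend and pinch.

```bash
python3 -m inch '[1,1,-25,0,45, 1,1,-45,0,45, 1,1,-59,0,45, 1,1,-59,0,45, 1,1,-59,0,0, 1,1,-59,0,0, 1,1,-59,0,0, 1,1,-59,0,0, 1,1,-59,0,0, 1,1,-59,0,0]' 12; python3 - <<'E'
from h import *
x=np.array([.9785,.2061]);q0=-.2148
f=lambda q:np.r_[-x*(150*np.cos(q)+45*np.sin(q)),45*np.cos(q)-150*np.sin(q)]
for q in np.arange(-.12,.76,.08):print(round(q,2),(f(q)-f(q0)).round())
E
```

```text
t: 2.78
tool_pos: [0.4994, -0.1735, 0.2087]
orientation: [1.978, 2.439, 0.001]
force: [1.3, -0.3, 2.4]
opening: 0.013
gripper_force: 12.0
-0.12 [ -6.  -1. -13.]
-0.04 [-11.  -2. -25.]
0.04 [-14.  -3. -37.]
0.12 [-17.  -4. -49.]
0.2 [-19.  -4. -62.]
0.28 [-19.  -4. -74.]
0.36 [-19.  -4. -87.]
0.44 [-18.  -4. -99.]
0.52 [ -15.   -3. -111.]
0.6 [ -12.   -3. -123.]
0.68 [  -8.   -2. -135.]
```

```bash
python3 -m inch '[-6,-1,-13,0,0, -11,-2,-25,0,0, -14,-3,-37,0,0, -17,-4,-49,0,0, -19,-4,-62,0,0, -19,-4,-74,0,0, -19,-4,-87,0,0, -18,-4,-99,0,0, -15,-3,-111,0,0, -15,-3,-111,0,0]'
```

```text
t: 3.62
tool_pos: [0.4851, -0.1763, 0.0947]
orientation: [1.978, 2.438, 0.002]
force: [9.9, -1.0, -1.8]
opening: 0.0138
gripper_force: 12.0
```

```bash
python3 -m inch '[3,0,-10,0,0, 6,1,-18,0,0, 8,1,-25,0,0, 9,1,-28,0,0, 10,1,-30,0,0, 10,1,-30,0,0, 10,1,-30,0,0]'
```

```text
t: 4.2
tool_pos: [0.4933, -0.1759, 0.0665]
orientation: [-1.978, -2.44, 0.003]
force: [-3.0, -0.8, 12.7]
opening: 0.0133
gripper_force: 12.0
```

```bash
python3 -m inch '[0,0,-3,0,0, 0,0,-5,0,0, 0,0,-5,0,0]'; python3 - <<'E'
from h import *
s=read_camera("scene");t=read_camera("top")
f=lambda im,x,y,w,h,k:cv2.resize(im[y:y+h,x:x+w],None,fx=k,fy=k)
o=np.zeros((390,800,3),np.uint8)
o[:,:400]=f(s["image"],130,100,160,156,2.5);o[:,400:]=f(t["image"],320,130,160,156,2.5)
cv2.imwrite("pics/p5.png",o)
E
```

```text
t: 4.45
tool_pos: [0.4934, -0.1765, 0.062]
orientation: [1.979, 2.44, -0.004]
force: [-5.5, -3.8, 14.5]
opening: 0.0137
gripper_force: 12.0
```

View pics/p5.png

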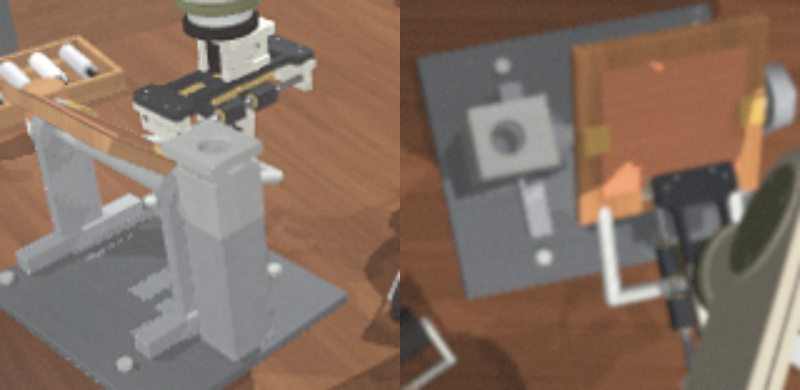

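The tongue now lies level over the post with its hole at crop (507,140), the plate slopes towards the robot, and the fingers only slip on the bar: the cradle is at its stop. Next I release, lift, and go to the pin.

```bash
python3 -m inch '[0,0,3,0,30, 0,0,3,0,30, 0,0,3,0,30, 0,0,3,0,30, 0,0,30,0,30, 0,0,70,0,30, 0,0,110,0,30, 0,0,150,0,30, 0,0,190,0,55, 0,0,218,0,55]'; python3 - <<'E'
from h import *
print(yawy())
t=read_camera("top");cv2.imwrite("pics/t6.png",t["image"])
print("tongue hole",onz(t,(362.8,186),.22))
g=cv2.cvtColor(t["image"],cv2.COLOR_BGR2GRAY)[165:210,340:390]
m=cv2.threshold(g,0,255,cv2.THRESH_OTSU)[1]
for c in cv2.findContours(255-m,cv2.RETR_LIST,2)[0]:
    if 40<cv2.contourArea(c)<400:
        (x,y),(a,b),_=cv2.minAreaRect(c);print(x+340,y+165,a,b,onz(t,(x+340,y+165),.22),onz(t,(x+340,y+165),.2))
E
```

```text
t: 5.38
tool_pos: [0.4943, -0.1755, 0.2833]
orientation: [1.977, 2.438, 0.001]
force: [-0.1, 0.1, 0.0]
opening: 0.0369
gripper_force: 0.0
(np.float64(11.92182784511088), array([ 0.49426979, -0.17547094,  0.28329572]))
tongue hole [0.59801524 0.00098582 0.22      ]
363.0 185.0 12.0 12.0 [6.00002862e-01 5.84027058e-04 2.20000000e-01] [ 0.6031277  -0.00258042  0.2       ]
```

```bash
python3 -m inch '[0,40,0,0,55, 0,80,0,-5,55, 2,120,0,-10,55, 3,160,0,-10,55, 3,200,0,-10,55, 4,240,0,-10,55, 4,280,0,-10,55, 5,320,0,-10,55, 6,360,0,-10,55, 7,400,0,-10,55]' && python3 -m inch '[0,30,0,0,55, 0,60,0,0,55, 0,90,-20,0,55, 0,120,-40,0,55, 0,150,-60,0,55, 0,177,-80,0,55, 0,177,-100,0,55, 0,177,-100,0,55, 0,177,-100,0,55, 0,177,-100,0,55]'; python3 -c "
from h import *
print(yawy())"
```

```text
t: 6.27
tool_pos: [0.5001, 0.2267, 0.2786]
orientation: [-2.184, -2.258, 0.002]
force: [0.8, -0.0, -0.2]
opening: 0.0512
gripper_force: 0.0
t: 7.1
tool_pos: [0.5011, 0.4013, 0.1803]
orientation: [2.184, 2.258, 0.0]
force: [0.8, 0.3, 0.0]
opening: 0.0512
gripper_force: 0.0
(np.float64(1.891853989087872), array([0.50112918, 0.40126869, 0.18031375]))
```

```bash
python3 -m inch '[0,1,-30,0,55, 0,1,-60,0,55, 0,1,-80,0,55, 0,1,-95,0,55, 0,1,-108,0,55, 0,1,-108,0,55]'; python3 - <<'E'
from h import *
s=read_camera("scene");cv2.imwrite("pics/p7.png",cv2.resize(s["image"][200:380,280:460],None,fx=3,fy=3))
E
```

```text
t: 7.6
tool_pos: [0.5004, 0.4014, 0.0701]
orientation: [-2.185, -2.257, 0.003]
force: [-0.7, -0.7, -1.2]
opening: 0.051
gripper_force: 0.0
```

View pics/p7.png

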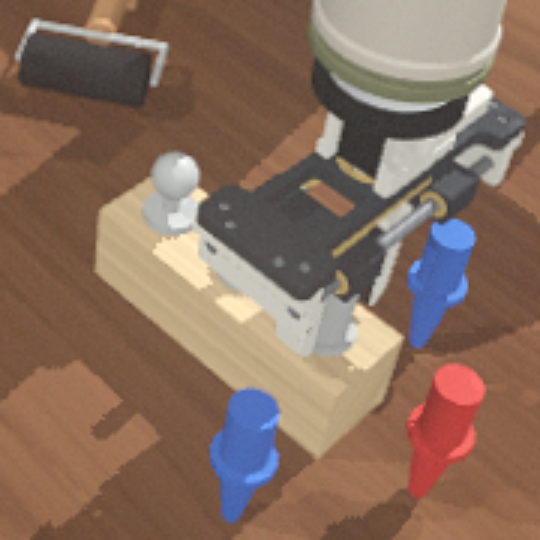

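The picture shows the fingers around the thick grip (crop 335,320), clear of the thin pin and the decoys. Next I grip and lift.

```bash
python3 -m inch '[0,0,2,0,0, 0,0,2,0,0, 0,0,2,0,0, 0,0,2,0,0, 0,0,2,0,0, 0,0,2,0,0]' 40 && python3 -m inch '[0,0,20,0,0, 0,0,40,0,0, 0,0,70,0,0, 0,0,100,0,0, 0,0,140,0,0, 0,0,180,0,0, 0,0,220,0,0, 0,0,245,0,0, 0,0,245,0,0, 0,0,245,0,0]'
```

```text
t: 8.15
tool_pos: [0.5017, 0.4032, 0.0749]
orientation: [2.184, 2.258, 0.003]
force: [0.6, 1.2, 4.9]
opening: 0.0254
gripper_force: 40.0
t: 8.98
tool_pos: [0.5013, 0.4032, 0.3202]
orientation: [2.183, 2.258, 0.005]
force: [0.1, 0.1, -3.0]
opening: 0.0255
gripper_force: 40.0
```

```bash
python3 -m inch '[8,-35,0,0,0, 17,-70,0,0,0, 25,-105,0,0,0, 34,-140,0,0,0, 42,-175,0,0,0, 51,-210,0,0,0, 59,-245,0,0,0, 68,-280,0,0,0, 76,-315,0,0,0, 84,-345,0,0,0]' && python3 -m inch '[7,-30,0,0,0, 14,-57,0,0,0, 14,-57,0,0,0, 14,-57,0,0,0, 14,-57,0,0,0]'; python3 - <<'E'
from h import *
y,p=yawy();print(y,p)
s=read_camera("scene");t=read_camera("top")
tip=p+[0,0,-.070]
print(proj(s,[tip,tip+[0,0,.029],[.5995,.0005,.22]]),proj(t,[[.5995,.0005,.22]]))
cv2.imwrite("pics/p8.png",cv2.resize(s["image"][60:200,140:310],None,fx=4.2,fy=4.2,interpolation=cv2.INTER_CUBIC))
E
```

```text
t: 9.82
tool_pos: [0.5836, 0.0553, 0.3149]
orientation: [-2.182, -2.255, 0.006]
force: [-0.6, -0.0, -1.4]
opening: 0.0255
gripper_force: 40.0
t: 10.23
tool_pos: [0.5979, 0.0011, 0.316]
orientation: [-2.182, -2.255, 0.003]
force: [-0.3, 1.8, -2.9]
opening: 0.0256
gripper_force: 40.0
1.8949749514501641 [0.59785217 0.00108183 0.31596137]
[[216.59488793 145.43279346]
 [215.17465972 132.30644651]
 [216.98459002 156.87491044]] [[363.0435302 185.2544837]]
```

View pics/p8.png

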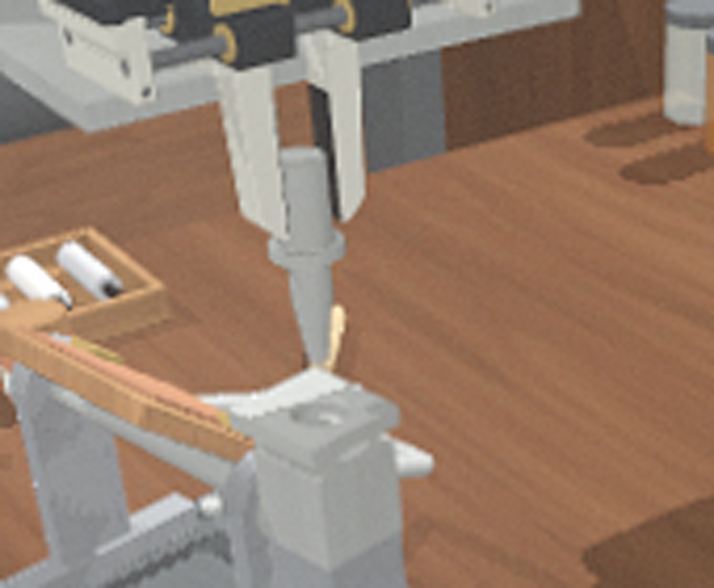

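The picture shows the pin hanging upright, with its tip at crop (319,368) in line with the tongue hole at (323,415). Next I lower it.

```bash
python3 -m inch '[1.5,-0.5,0,0,0, 1.5,-0.5,-12,0,0, 1.5,-0.5,-24,0,0, 1.5,-0.5,-32,0,0, 1.5,-0.5,-40,0,0, 1.5,-0.5,-46,0,0, 1.5,-0.5,-50,0,0, 1.5,-0.5,-50,0,0]'
```

```text
t: 11.0
tool_pos: [0.5998, 0.0003, 0.2672]
orientation: [-2.183, -2.257, 0.002]
force: [-0.1, 0.1, -2.5]
opening: 0.0255
gripper_force: 40.0
```

```bash
python3 -m inch '[0,0,-6,0,0, 0,0,-12,0,0, 0,0,-18,0,0, 0,0,-22,0,0, 0,0,-26,0,0, 0,0,-26,0,0]'
```

```text
t: 11.5
tool_pos: [0.6002, 0.0006, 0.2416]
orientation: [-2.183, -2.258, -0.0]
force: [2.6, 3.9, -3.5]
opening: 0.0255
gripper_force: 40.0
```

```bash
python3 -m inch '[0.5,0.8,-2,0,0, 0.5,0.8,-4,0,0, 0.5,0.8,-6,0,0, 0.5,0.8,-7,0,0, 0.5,0.8,-7,0,0]'
```

```text
t: 11.92
tool_pos: [0.6008, 0.0011, 0.2354]
orientation: [-2.184, -2.258, -0.0]
force: [0.5, 1.0, -2.7]
opening: 0.0254
gripper_force: 40.0
```

Nearly seated. I lower until the flange touches, then let go.

```bash
python3 -m inch '[0,0.3,-1,0,0, 0,0.3,-2,0,0, 0,0.3,-3,0,0, 0,0.3,-3,0,0]'
```

```text
t: 12.25
tool_pos: [0.601, 0.0012, 0.2349]
orientation: [2.183, 2.257, 0.001]
force: [-3.8, 1.8, 9.4]
opening: 0.0252
gripper_force: 40.0
```

```bash
python3 -m inch '[0,0,1,0,0, 0,0,1,0,50, 0,0,1,0,50, 0,0,1,0,50, 0,0,1,0,50, 0,0,25,0,50, 0,0,60,0,50, 0,0,100,0,50, -40,0,120,0,50, -80,0,120,0,50]' && python3 -m inch '[-40,0,0,0,50, -80,0,0,0,50, -80,0,0,0,50, -80,0,0,0,50]'; python3 - <<'E'
from h import *
s=read_camera("scene");t=read_camera("top")
f=lambda im,x,y,w,h,k:cv2.resize(im[y:y+h,x:x+w],None,fx=k,fy=k)
o=np.zeros((390,800,3),np.uint8)
o[:,:400]=f(s["image"],130,90,160,156,2.5);o[:,400:]=f(t["image"],320,130,160,156,2.5)
cv2.imwrite("pics/p9.png",o)
print(proj(s,[[.6,.0005,.266],[.6,.0005,.226]]))
E
```

```text
t: 13.08
tool_pos: [0.5241, 0.0009, 0.3566]
orientation: [2.181, 2.255, 0.005]
force: [0.3, -0.3, 0.7]
opening: 0.0463
gripper_force: 0.0
t: 13.42
tool_pos: [0.4407, 0.0013, 0.3533]
orientation: [2.183, 2.256, 0.002]
force: [0.8, -0.5, 0.2]
opening: 0.0465
gripper_force: 0.0
[[214.52596689 136.6201557 ]
 [216.48508726 154.37105853]]
```

View pics/p9.png

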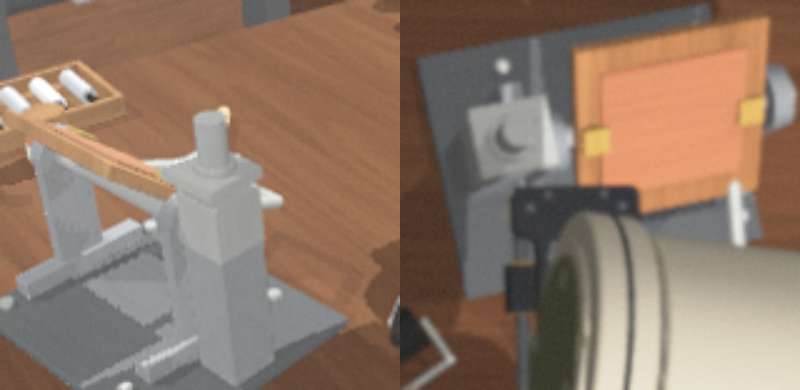

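The pin stands upright with its flange on the tongue (crop 213,165). Its grip top is at scene (214,137), matching the predicted (214.5,136.6), so it is fully home, and the gripper is clear.

```bash
python3 -c "
from plant import job
print(job.close_job())"
```

```text
the job is handed in; nothing more can be done
None
```

The cradle is down against its stop, the thick-gripped pin is fully home through the tongue into the post and released, and the job was handed in after about 13.5 s of robot time; no verdict was returned.

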